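Hold the loupe in focus over the chip

ROBOT

A 6-joint arm with a two-finger parallel gripper is mounted at the origin on the work surface. World frame = base frame: x ahead of the robot, y to its left, z up, the work surface at z = 0. Lengths are in m, angles in rad, forces in N, time in s.
With the tool pointing down it reaches from about 0.325 to 1 m from the base axis. Payload 5.1 kg.
Tool frame: the origin (TCP) lies on the centre line of the jaws, within the pads' length; the fingertips stand 25 mm ahead of it and the grasp point (between the pads) lies 6 mm ahead of it (tips_ahead is the distance from the TCP to the fingertips, in m); z points along the fingers, y is the line along which they close (so a half turn about z gives the same grasp; the last joint's range is limited). The gripper opens to 85 mm and grips with 20 to 120 N. Pads are 22 mm wide; open, the fingers measure 114 mm over their backs; the gripper's body (76 mm by 85 mm) begins 54 mm behind the grasp point. The pads swing forward as they close: fully open they stand 13 mm farther back than shut.
Start: joints at [-1.371, 0.124, 1.65, -0, 1.367, -0.083], TCP at [0.181, -0.624, 0.256] pointing down, gripper open.
Joint ranges: [-2.61, 2.61], [-1.02, 2.33], [0.03, 2.71], [-1.35, 4.49], [0.32, 2.68], [-2.91, 2.91]. Speed limits (rad/s): [2.57, 2.57, 3.14, 3.14, 3.14, 3.14].

INTERFACE

Orientations are given as a 3x3 rotation matrix whose columns are the frame's x, y, z axes.
In Python, from rig import sense, camera, calibration, hand_in, tips_ahead gives the robot as it stands.
- The arm moves only by the shell command python3 -m creep 'ROWS'. ROWS is JSON, a list of rows, each a list of 5 numbers: the closure in counts, from 0 (fully open) to 255 (shut), then the shift along the tool's x, y, z in m, then the turn about the tool's z in degrees. A call has 1 to 8 rows; each row shifts and turns the commanded pose from where the row before left it, along the tool's axes as they then stand; what a row does not reach is not made up. A row lasts 1/8 s, in which the tool goes at most 62.5 mm and 10.7 degrees, less where a joint would pass 70% of its speed; a pose out of reach is approached as far as the arm can. A call is refused whole if a number of a shift passes 0.0625 or a number of a turn 10.7, either way. A call with a gripper value outside its range is refused whole. The fingers move at their own pace and stop on an object; the grip force is fixed at half the most. Time passes only in rows, so rows that do not move let the fingers close. It gives the time, the measured TCP pose, the force, the opening and the grip force at its end, in the units of the state.
- sense(): the state, without advancing time (a new reading comes with each control period).
- camera(name): name is "scene" or "side" or "wrist"; returns the picture (480x640x3 uint8, red, green, blue); there is no depth.
- calibration(name): a dict with "K" (3x3 intrinsics, pixels), "k1" (the pictures are not rectified: a ray, as slopes to the right and down, at radius r is drawn at 1 + k1 r^2 times it, then the intrinsics apply), "pose" (4x4, takes a point from camera to world coordinates); the wrist camera has in their place "mount" (4x4, takes a point from camera to tool coordinates, whose origin is the TCP and whose axes are the flange's). Camera axes: x right, y up, looking along -z (the intrinsics and any distortion apply to the point x, -y, -z); pixel columns grow to the right and rows downward; lengths in m; the calibration is good to about 2 mm. A picture is of the moment at which its call begins: read the wrist's pose just before it. calibration takes no time and is no camera call.
- hand_in(): hands the job in; it is judged then, once.
The state is a dict: "t": time; "joints": joint angles; "joint_vel": joint speeds; "joint_efforts": joint torques, N m; "ee_pos": TCP position; "tcp_rot": TCP orientation; "wrist_force": force on the tool from outside, world axes, zero at the start; "moment": the same for the moment, N m; "opening": finger opening in m; "grasp_force": force on a finger pad.
Only numpy, scipy, OpenCV 4.12 (cv2) and the standard library are available. Lean on these libraries where they do the work, as an engineer would, in place of code of your own. Each camera call takes 0.05 s, during which the arm holds its last target. There are 200 camera calls.

TASK

Swing down the steel latch lever on the front of the grey case, open its lid and take out the loupe. Hold the loupe level over the circuit board, its lens centred above the one large square chip and the middle of its rim level with the pointer of the height gauge, which is set to the loupe's focus. Finish while still holding it there, with the case left open; touch neither the board nor the gauge, and leave the screwdriver, solder spool and jar where they are.

Things in the scene. Friction and masses are not known exactly. Their poses are not given: they have to be found in the camera images.
- case: Grey plastic case, fixed to the bench, 130 mm deep (x) by 200 mm wide (y): tub 50 mm high with 5 mm walls, lid 18 mm high on top. Origin at the centre of its underside, z up; its front with the latch faces its own -x (roughly towards the robot), the lid hinges along its far (+x) top edge. Dark foam inside holds the loupe, handle towards the case's -y.
- latch (a joint): Angle of the latch lever, rad: 0 = upright, its claw hooked over the lid's steel catch, so that the lid cannot open; grows as its top swings out (to the case's -x) and down, stop at 1.4. Flip it well down, 0.7 or more. It stays where it is left; 2 N on the lip moves it.
- latch_lip (a point): On the upper face of the latch lever's outward lip, 30 mm in front of the case's front wall and 66 mm above the bench when closed: 25 mm outwards (-x) and 36 mm up from the lever's hinge axis. The lip is level when closed, 26 mm wide (y), 4 mm thick, and ends 7 mm beyond this point. Pressing it down swings the lever out and down.
- latch_hinge (a point): Middle of the latch lever's hinge axis (along the case's y), 5 mm in front of the front wall, 30 mm above the bench.
- lid (a joint): Lid angle in rad: 0 = shut, grows as the front edge rises about the hinge (along the case's y), stop at 1.75. A stiff hinge: it stays where it is left; about 3 N at a lug lifts it. Open means more than 1.2.
- lid_hinge (a point): Middle of the lid's hinge axis, at the case's far top edge, 65 mm behind the case's centre, 50 mm above the bench.
- lug_left (a point): Grip point in a black finger lug of the lid, a bar 14 mm wide (y), 10 mm thick, sticking 40 mm out of the lid's front face, 65 mm to the case's +y of its middle. The point is in the middle of the bar, 28 mm in front of the face, 60 mm above the bench when shut; it turns with the lid, 158 mm from the hinge axis.
- lug_right (a point): The same on the other finger lug, 65 mm to the case's -y of its centre.
- loupe: Hand loupe, about 90 g, lying flat in the case's foam: aluminium head 62 mm across, 14 mm high, glass lens; flat-sided black handle 16 mm wide, 14 mm high, along the loupe's own -x to 123 mm from the lens centre. Origin at the lens centre, at mid-height of rim and handle, z the lens axis. Handle free for the fingers from 31 to 83 mm from the lens centre; centre of mass at 35 mm.
- finger_well (a point): Middle of the floor (5 mm above the bench, 31 mm below the handle's middle line) of the finger well, a foam-free gap 62 mm long in the case's y that crosses the whole inside (120 mm in x) under the loupe's handle.
- board: Green-grey circuit board 140 mm (x) by 170 mm (y) on brass pillars, fixed to the bench, top face 16 mm above the bench, parts on it up to 22 mm higher. Origin at the centre of its underside at bench height.
- chip_top (a point): Centre of the top of the one large square black chip (30 by 30 by 4 mm) near the middle of the board, 20 mm above the bench.
- gauge: Height gauge standing beyond the board, fixed: dark base 70 by 54 by 24 mm, upright steel beam 192 mm high, a sliding head with a pointer. Origin at the centre of its underside; the pointer points along its -x, over the board.
- pointer_tip (a point): Tip of the gauge's horizontal pointer, 74 mm from the beam, 50 to 85 mm beside the chip's centre and 85 to 115 mm above the bench: its height is the height at which the lens centre is to be held.
- screwdriver: Screwdriver, 150 mm, lying in front of the board; bystander.
- spool: Black-flanged solder spool, 48 mm across, 38 mm high, standing beside the case; bystander.
- jar: Small jar with a white cap, 44 mm across, 45 mm high, behind the work; bystander.
Mind the look-alikes: they are no part of the job. What is shaped like the board but blue is not meant.

How it is judged:
On the way, in this order (a step that is already met when the one before it is completed fails the run):
1. the latch lever is swung well free (value of joint latch above 0.7 rad), for 0.1 s.
2. the lid is open (value of joint lid above 1.2 rad), for 0.2 s.
3. the loupe is lifted out of the case in the fingers (height (world z) of loupe above 0.07 m and contact force between the fingers and loupe above 1 N and contact force between loupe and case below 0.05 N), for 0.2 s.
At the end, for the whole second after the job is handed in: The fingers hold the loupe still, carried by nothing else: lens centre within 10 mm of the square chip's centre seen from above, within 6 mm of the pointer tip's height, lens axis within 0.12 rad of vertical; the latch is swung free (over 0.7 rad) and the lid open (over 1.2 rad) (horizontal distance between loupe and chip_top below 0.01 m and z of loupe in the frame of pointer_tip between -0.006 and 0.006 m and angle between loupe's own z axis and vertical below 0.12 rad and contact force between the fingers and loupe above 1 N and linear speed of loupe below 0.02 m/s and angular speed of loupe below 0.15 rad/s and contact force between loupe and board below 0.05 N and contact force between loupe and gauge below 0.05 N and contact force between loupe and case below 0.05 N and value of joint lid above 1.2 rad and value of joint latch above 0.7 rad); the arm keeps its last pose, push and grip.
It fails at once if the board is touched (contact force between board and loupe above 1 N or contact force between board and the fingers above 1 N or contact force between board and the arm above 1 N).
It fails at once if the gauge is touched (contact force between gauge and loupe above 1 N or contact force between gauge and the fingers above 1 N or contact force between gauge and the arm above 1 N).
It fails at once if the gauge's setting is disturbed (distance of pointer_tip from where it was at the start of the episode above 0.004 m).
It fails at once if a bystander is moved (distance of any of screwdriver, spool, jar from where it was at the start of the episode above 0.02 m).
It also fails if it takes over 58 s, if anything falls off the work surface, if the arm or the gripper's body presses on something with over 40 N, if the wrist force passes 120 N, or if a joint passes its speed limit or range.

## Working session

There is one attempt and no reset: what is moved stays moved. The work goes in short steps, Python scripts to look and compute and a shell command to move; the robot and the scene stay as the last step left them, time stands still between calls to the robot, and variables do not carry over. Pictures are saved under pics/ and viewed, at most 10 in all, crops included, and the job is handed in when it is done.

```bash
mkdir -p pics; ls; cat > h.py <<'E'
import numpy as np, cv2, json
from rig import sense, camera, calibration, hand_in, tips_ahead
def cam(name):
    s=sense(); im=camera(name); c=calibration(name)
    if name=="wrist":
        T=np.eye(4);T[:3,:3]=np.array(s["tcp_rot"]);T[:3,3]=s["ee_pos"];P=T@np.array(c["mount"])
    else: P=np.array(c["pose"])
    return im,dict(K=np.array(c["K"]),k1=c["k1"],P=P)
def save(im,f): cv2.imwrite("pics/"+f,cv2.cvtColor(np.ascontiguousarray(im),cv2.COLOR_RGB2BGR))
def ray(c,px):
    d=cv2.undistortPoints(np.array([[px]],float),c["K"],np.array([c["k1"],0,0,0,0.]))[0,0]
    v=c["P"][:3,:3]@np.array([d[0],-d[1],-1]); return c["P"][:3,3],v
def onz(c,px,z):
    o,v=ray(c,px); return o+v*(z-o[2])/v[2]
def proj(c,p):
    q=np.linalg.inv(c["P"])@np.append(p,1); x,y=q[0]/-q[2],-q[1]/-q[2]; f=1+c["k1"]*(x*x+y*y)
    return (c["K"]@[x*f,y*f,1])[:2]
def tri(a,b):
    (o1,v1),(o2,v2)=a,b; A=np.stack([v1,-v2],1); t=np.linalg.lstsq(A,o2-o1,rcond=None)[0]
    p,q=o1+v1*t[0],o2+v2*t[1]; return (p+q)/2,np.linalg.norm(p-q)
E
python3 - <<'E'
from h import *
import pickle
for n in ["scene","side"]:
    im,c=cam(n); save(im,n+"0.png"); print(n,c["P"].round(3).tolist()); pickle.dump((im,c),open(n+".pkl","wb"))
s=sense(); print(s["t"],s["tcp_rot"],s["opening"]); print(np.array(calibration("wrist")["mount"]).round(3), tips_ahead)
E
```

```text
pics
scene [[0.793, -0.403, 0.456, 1.006], [0.609, 0.504, -0.613, -0.654], [0.017, 0.764, 0.645, 0.794], [0.0, 0.0, 0.0, 1.0]]
side [[-0.8, 0.367, -0.475, -0.017], [-0.6, -0.463, 0.652, 0.777], [0.02, 0.807, 0.591, 0.77], [0.0, 0.0, 0.0, 1.0]]
0.1 [[ 9.60273935e-01  2.79058832e-01 -3.70679070e-04]
 [ 2.79059029e-01 -9.60272130e-01  1.86950531e-03]
 [ 1.65749189e-04 -1.89867857e-03 -9.99998184e-01]] 0.08535595113061333
[[-0.     0.962  0.273  0.069]
 [ 1.     0.     0.001  0.   ]
 [ 0.001  0.273 -0.962 -0.116]
 [ 0.     0.     0.     1.   ]] 0.025
```

View pics/scene0.png

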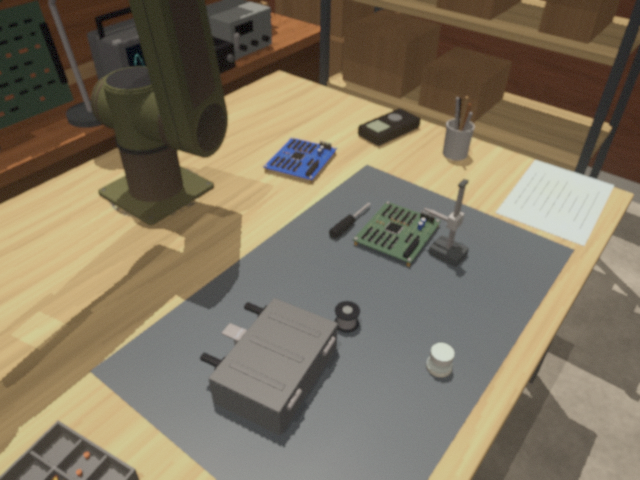

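View pics/side0.png

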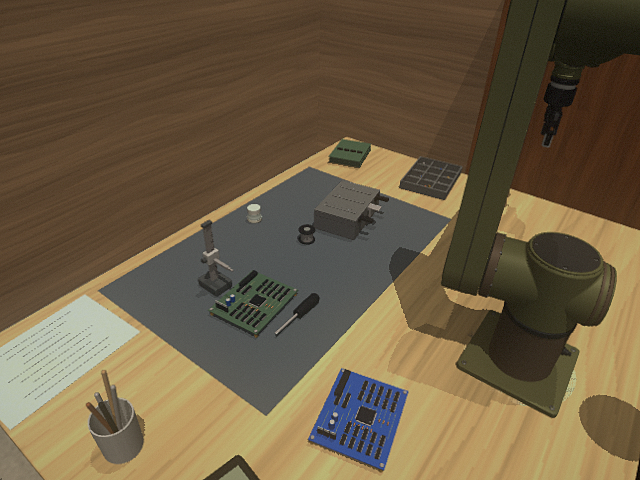

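The scene view shows the case at (275,360), its lugs at (252,307) and (210,358), the latch at (235,330), the chip at (394,227) and the pointer tip near (426,210). In the side view the lugs are at (383,199) and (363,226), the chip at (258,300) and the pointer tip near (231,270).

```bash
python3 - <<'E'
from h import *
import pickle
S,s=pickle.load(open("scene.pkl","rb"));D,d=pickle.load(open("side.pkl","rb"))
for n,p,z in [("lid f+y",(276,302),.068),("lid f-y",(213,378),.068),("lid b-y",(285,400),.068),("lid b+y",(337,324),.068),("lugL tip",(246,305),.065),("lugR tip",(203,357),.065),("latch",(235,331),.066),("chip",(394,227),.02),("spool top",(347,309),.038),("jar",(442,352),.045)]: print(n,onz(s,p,z).round(3))
print("side chip",onz(d,(258,300),.02).round(3), "lugs",onz(d,(389,198),.065).round(3),onz(d,(368,227),.065).round(3))
print("tip",tri(ray(s,(426,210)),ray(d,(231,270))))
a=cv2.resize(S[180:270,350:480],None,fx=3,fy=3,interpolation=2);b=cv2.resize(D[215:335,190:320],None,fx=3,fy=3,interpolation=2)
c=cv2.resize(S[290:430,190:350],None,fx=3,fy=3,interpolation=2)[:, :]
o=np.zeros((600,790,3),np.uint8);o[:270,:390]=a;o[:360,395:785]=b
save(o,"z1.png")
E
```

```text
lid f+y [ 0.529 -0.151  0.068]
lid f-y [ 0.56  -0.336  0.068]
lid b-y [ 0.675 -0.297  0.068]
lid b+y [ 0.647 -0.125  0.068]
lugL tip [ 0.49  -0.188  0.065]
lugR tip [ 0.515 -0.316  0.065]
latch [ 0.518 -0.244  0.066]
chip [0.553 0.223 0.02 ]
spool top [ 0.625 -0.061  0.038]
jar [ 0.814 -0.047  0.045]
side chip [0.55  0.223 0.02 ] lugs [ 0.507 -0.316  0.065] [ 0.475 -0.143  0.065]
tip (array([0.61562203, 0.23819494, 0.08838923]), np.float64(1.3265813743636016e-05))
```

View pics/z1.png

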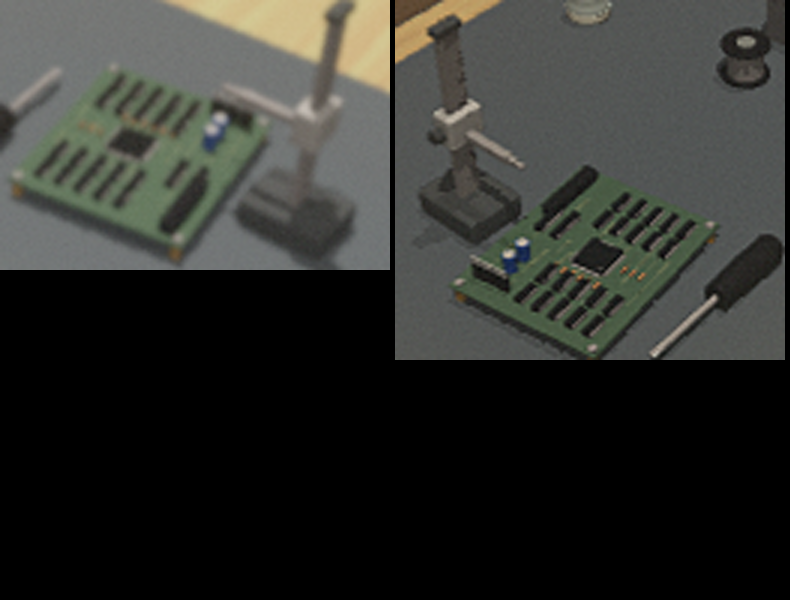

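The crop puts the pointer tip at scene (424,209.3) and side (232,270), and the chip centre at scene (394.3,226.7). I'm moving over the case front to look closer.

```bash
python3 -m creep '[[255,0.044,-0.036,-0.009,0],[255,0.044,-0.036,-0.009,0],[255,0.044,-0.036,-0.009,0],[255,0.044,-0.036,-0.009,0],[255,0.044,-0.036,-0.009,0],[255,0.044,-0.036,-0.009,0],[255,0.044,-0.036,-0.009,0],[255,0.044,-0.036,-0.009,6]]' 
python3 - <<'E'
from h import *
import pickle
s=sense();print(s["t"],s["ee_pos"],np.array(s["tcp_rot"])[:,0])
im,c=cam("wrist");save(im,"w1.png");pickle.dump((im,c),open("w1.pkl","wb"))
E
```

```text
t: 1.1
ee_pos: [0.4396, -0.2476, 0.3282]
tcp_rot: [[0.985, 0.174, -0.0], [0.174, -0.985, 0.0], [-0.0, -0.0, -1.0]]
wrist_force: [1.1, 0.6, 0.6]
opening: -0.0
grasp_force: 0.0
1.1 [ 0.43956119 -0.24760665  0.32823678] [ 9.84719524e-01  1.74147739e-01 -1.53630795e-04]
```

View pics/w1.png

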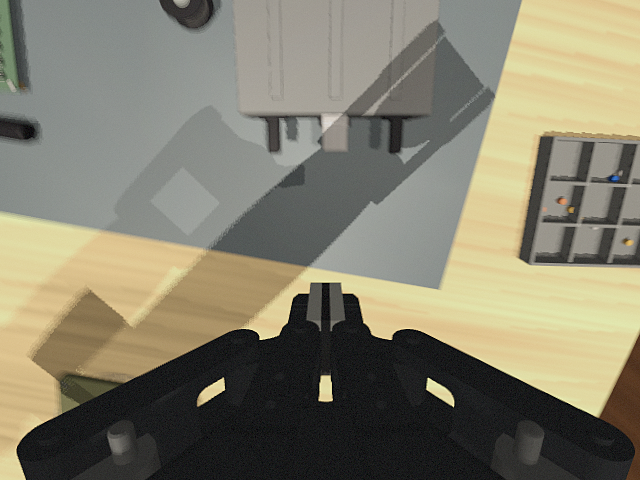

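The wrist view shows the lugs with tips at (274,152) and (394,152), the latch lip end at (336,151), and the lid's front edge along row 115 from column 241 to 434. The tool yaw matches the case closely.

```bash
python3 - <<'E'
from h import *
import pickle
im,c=pickle.load(open("w1.pkl","rb"));s=sense();R=np.array(s["tcp_rot"]);p=np.array(s["ee_pos"])
pts={}
for n,q,z in [("lugL tip",(274,152),.065),("lugR tip",(394.5,152.5),.065),("lip end",(336,151),.066),("lid fL",(241,114),.068),("lid fR",(434,116),.068),("lugL root",(274,120),.065),("lugR root",(396,120),.065)]:
    w=onz(c,q,z);pts[n]=w;print(n,w.round(4),"tool",(R.T@(w-p)).round(4))
for a,b in [("lugR tip","lugL tip"),("lid fR","lid fL")]:
    v=pts[b]-pts[a];print(np.linalg.norm(v),"case yaw",np.degrees(np.arctan2(-v[0],v[1])))
S,sc=pickle.load(open("scene.pkl","rb"));D,d=pickle.load(open("side.pkl","rb"))
t=tri(ray(sc,(424,209.3)),ray(d,(232,270)));print("tip",t,"chip",onz(sc,(394.3,226.7),.02),onz(d,(257.7,300),.02))
E
```

```text
lugL tip [ 0.4876 -0.1835  0.065 ] tool [ 0.0534 -0.05    0.2652]
lugR tip [ 0.5094 -0.3099  0.065 ] tool [0.0525 0.0783 0.2648]
lip end [ 0.5    -0.2483  0.066 ] tool [0.0542 0.016  0.264 ]
lid fL [ 0.5197 -0.1452  0.068 ] tool [ 0.0918 -0.0821  0.2624]
lid fR [ 0.5525 -0.3414  0.068 ] tool [0.0894 0.1168 0.2619]
lugL root [ 0.5197 -0.1791  0.065 ] tool [ 0.0858 -0.0487  0.2653]
lugR root [ 0.5419 -0.3041  0.065 ] tool [0.0855 0.0783 0.265 ]
0.12827285946780423 case yaw 9.797943143373413
0.19893195547298637 case yaw 9.481760038182088
tip (array([0.61206733, 0.23723246, 0.08934529]), np.float64(0.0016624824603511305)) chip [0.55281851 0.22402092 0.02      ] [0.55061285 0.22330897 0.02      ]
```

```bash
python3 -m creep '[[255,0.018,0.006,0.055,0],[255,0.018,0.005,0.055,0],[255,0.018,0.005,0.055,0],[255,0,0,0.04,0],[255,0,0,0.015,0],[255,0,0,0.006,0],[255,0,0,0,0]]'
```

```text
t: 2.02
ee_pos: [0.4956, -0.2562, 0.1038]
tcp_rot: [[0.984, 0.177, 0.002], [0.177, -0.984, -0.001], [0.002, 0.002, -1.0]]
wrist_force: [-1.6, 0.2, -0.5]
opening: -0.0
grasp_force: 0.0
```

```bash
python3 -m creep '[[255,0,0,0.012,0],[255,-0.004,0,0.007,0],[255,-0.005,0,0.008,0],[255,-0.005,0,0.009,0],[255,-0.003,0,0.009,0],[255,-0.002,0,0.008,0],[255,0,0,0.002,0],[255,0,0,0,0]]'; python3 - <<'E'
from h import *
im,c=cam("wrist");s2,_=cam("side");o=np.zeros((480,790,3),np.uint8)
o[:300,:480]=cv2.resize(im[:300,100:580],None,fx=1,fy=1);o[:300,490:790]=cv2.resize(s2[160:260,310:410],None,fx=3,fy=3,interpolation=2);save(o,"w2.png")
E
```

```text
t: 3.02
ee_pos: [0.476, -0.2585, 0.0468]
tcp_rot: [[0.984, 0.177, -0.001], [0.177, -0.984, 0.001], [-0.001, -0.001, -1.0]]
wrist_force: [-0.5, -0.6, -0.2]
opening: -0.0
grasp_force: 0.4
```

View pics/w2.png

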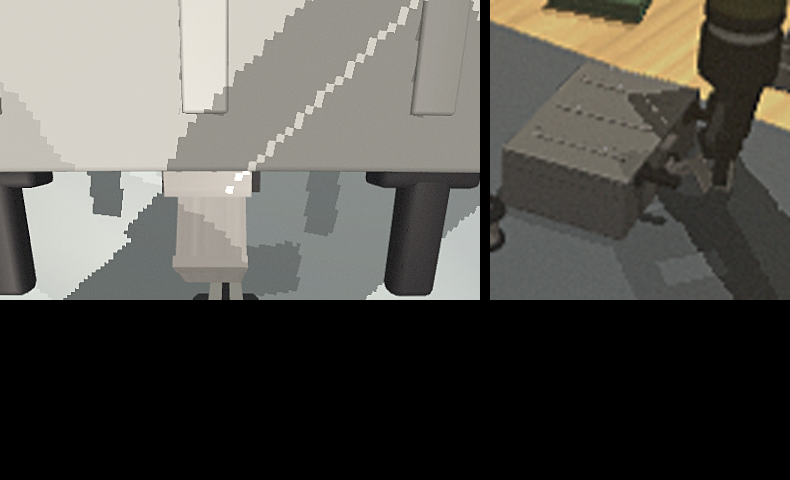

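The lever now lies swung outward, at crop (210,225), with the claw clear of the lid. Next is the left lug.

```bash
python3 -m creep '[[255,-0.004,0,-0.055,0],[130,0.012,-0.03,-0.035,-0],[130,0.02,-0.038,0,0.4],[130,0,0,0,0]]'; python3 - <<'E'
from h import *
s=sense();R=np.array(s["tcp_rot"]);p=np.array(s["ee_pos"])
# targets
im,c=cam("wrist");save(im[0:480,0:640],"w3.png")
import pickle
w=np.array([0.4876,-0.1835,.065])
print((R.T@(w-p)).round(4), p, s["opening"])
E
```

```text
t: 3.62
ee_pos: [0.4929, -0.1853, 0.1384]
tcp_rot: [[0.985, 0.174, 0.002], [0.174, -0.985, -0.0], [0.002, 0.001, -1.0]]
wrist_force: [0.4, 0.7, -0.1]
opening: 0.042
grasp_force: 0.0
[-0.005  -0.0028  0.0734] [ 0.49285146 -0.18531191  0.13838449] 0.04196874489309644
```

View pics/w3.png

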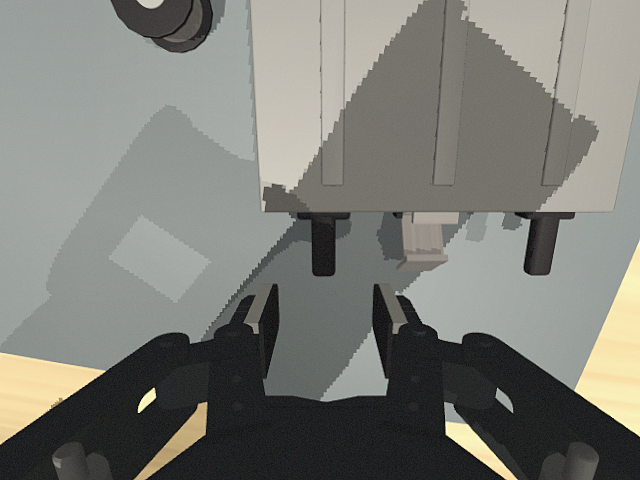

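The left lug is centred between the fingers: its tip is at (323,275). Descending to grip it.

```bash
python3 -m creep '[[130,0.006,0.001,0.03,0],[130,0,0,0.03,0],[130,0,0,0.014,0],[130,0,0,0,0],[255,0,0,0,0],[255,0,0,0,0],[255,0,0,0,0]]'
```

```text
t: 4.55
ee_pos: [0.4978, -0.1835, 0.0647]
tcp_rot: [[0.986, 0.169, -0.001], [0.169, -0.986, 0.008], [-0.0, -0.008, -1.0]]
wrist_force: [-2.8, 15.7, 8.9]
opening: 0.0129
grasp_force: 58.5
```

```bash
python3 -m creep '[[255,0.002,-0.001,-0.0155,0],[255,0.003,0,-0.0155,0],[255,0.005,0,-0.015,0],[255,0.006,0,-0.0146,0],[255,0.008,0,-0.014,0],[255,0.009,0,-0.013,0],[255,0.0105,0,-0.012,0],[255,0.0115,0,-0.011,0]]'
```

```text
t: 5.55
ee_pos: [0.5491, -0.1742, 0.172]
tcp_rot: [[0.985, 0.171, -0.009], [0.171, -0.985, 0.006], [-0.008, -0.007, -1.0]]
wrist_force: [-3.9, 6.8, -6.2]
opening: 0.0127
grasp_force: 58.5
```

```bash
python3 -m creep '[[255,0.0125,0,-0.0095,0],[255,0.0135,0,-0.0085,0],[255,0.014,0,-0.007,0],[255,0.015,0,-0.0055,0],[255,0.0155,0,-0.004,0],[255,0.0155,0,-0.0026,0],[255,0.0155,0,-0.001,0],[255,0.012,0,0,0]]'; python3 - <<'E'
from h import *
im,c=cam("scene");im2,_=cam("side");o=np.zeros((480,790,3),np.uint8)
o[:,:390]=cv2.resize(im[220:460,170:365],None,fx=2,fy=2);o[:,395:785]=cv2.resize(im2[50:290,250:445],None,fx=2,fy=2);save(o,"w4.png")
E
```

```text
t: 6.55
ee_pos: [0.6614, -0.1542, 0.2106]
tcp_rot: [[0.985, 0.171, -0.009], [0.171, -0.985, 0.006], [-0.008, -0.007, -1.0]]
wrist_force: [-7.1, 10.0, -0.9]
opening: 0.0128
grasp_force: 59.6
```

View pics/w4.png

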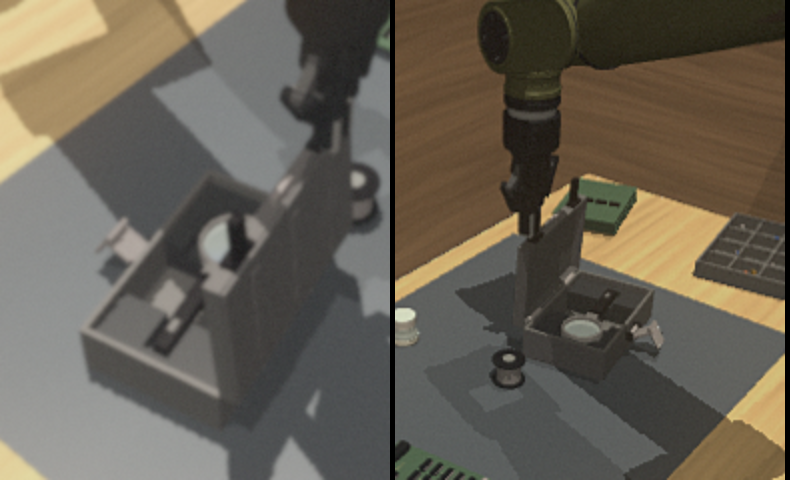

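The lid now stands about vertical and the loupe is visible in the foam, with its handle towards the case's -y. I'll release, rise, turn -90° and look down at the loupe.

```bash
python3 -m creep '[[110,0,0,0,0],[110,0,0,0,0],[110,0,0,-0.045,0],[110,0,0,-0.045,0],[110,-0.03,0.045,-0.01,0],[110,-0.03,0.045,0,0],[110,-0.014,0.016,0,0]]'; python3 -m creep '[[110,0,0,0,-10.6],[110,0,0,0,-10.6],[110,0,0,0,-10.6],[110,0,0,0,-10.6],[110,0,0,0,-10.6],[110,0,0,0,-10.6],[110,0,0,0,-10.6],[110,0,0,0,-10.6]]';python3 -m creep '[[110,0,0,0,-5.2],[110,0,0,0,0]]';  python3 - <<'E'
from h import *
import pickle
im,c=cam("wrist");save(im,"w5.png");pickle.dump((im,c),open("w5.pkl","wb"));print(sense()["joints"])
E
```

```text
t: 7.52
ee_pos: [0.6079, -0.2772, 0.3136]
tcp_rot: [[0.986, 0.167, 0.002], [0.167, -0.986, -0.002], [0.002, 0.002, -1.0]]
wrist_force: [0.6, -1.0, 0.3]
opening: 0.0485
grasp_force: 0.0
t: 8.52
ee_pos: [0.6091, -0.2741, 0.3125]
tcp_rot: [[-0.087, 0.996, 0.001], [0.996, 0.087, -0.0], [-0.0, 0.001, -1.0]]
wrist_force: [-0.7, -0.3, -0.1]
opening: 0.0488
grasp_force: 0.0
t: 8.78
ee_pos: [0.609, -0.2742, 0.3124]
tcp_rot: [[-0.169, 0.986, 0.001], [0.986, 0.169, -0.0], [-0.0, 0.001, -1.0]]
wrist_force: [1.5, -0.7, 0.1]
opening: 0.0483
grasp_force: 0.0
[-5.03445782e-01  1.34520378e-01  1.54484808e+00  2.20608007e-04
  1.46156755e+00 -6.73214639e-01]
```

View pics/w5.png

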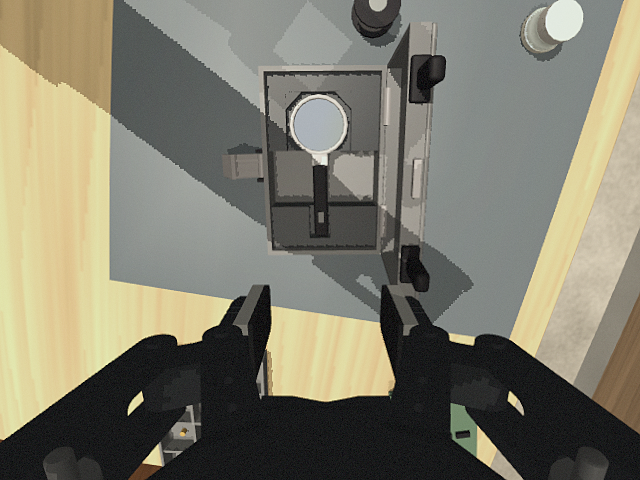

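The wrist view shows the lens centre at (318,125), the handle down column 320 from row 160 to 236, and the foam-free well across rows 151–205.

```bash
python3 - <<'E'
from h import *
import pickle
im,c=pickle.load(open("w5.pkl","rb"));s=sense();R=np.array(s["tcp_rot"]);p=np.array(s["ee_pos"])
for n,q,z in [("lens",(318,125),.043),("rimL",(288,125),.043),("rimR",(349,125),.043),("h0",(320.5,170),.043),("hend",(320,236),.043),("well top",(320,151),.03),("well bot",(320,205),.03),("lidL",(264,66),.05),("lidR",(268,254),.05)]:
    w=onz(c,q,z);print(n,w.round(4),"tool",(R.T@(w-p)).round(4))
E
```

```text
lens [ 0.5865 -0.19    0.043 ] tool [ 0.0868 -0.0081  0.2694]
rimL [ 0.5552 -0.1954  0.043 ] tool [ 0.0868 -0.0399  0.2694]
rimR [ 0.6189 -0.1845  0.043 ] tool [0.0868 0.0248 0.2694]
h0 [ 0.5969 -0.236   0.043 ] tool [ 0.0397 -0.0056  0.2694]
hend [ 0.6087 -0.3099  0.043 ] tool [-0.0351 -0.0065  0.2694]
well top [ 0.5929 -0.2165  0.03  ] tool [ 0.0596 -0.0063  0.2824]
well bot [ 0.603  -0.2766  0.03  ] tool [-0.0013 -0.0065  0.2824]
lidL [ 0.524  -0.1434  0.05  ] tool [ 0.1434 -0.0618  0.2624]
lidR [ 0.5532 -0.3393  0.05  ] tool [-0.0546 -0.0662  0.2624]
```

```bash
python3 -m creep '[[150,0.02,-0.003,0.055,0],[150,0.02,-0.0035,0.055,0],[150,0,0,0.055,0],[150,0,0,0.03,0],[150,0,0,0,0]]';  python3 - <<'E'
from h import *
im,c=cam("wrist");save(im,"w6.png")
E
```

```text
t: 9.45
ee_pos: [0.5937, -0.235, 0.1137]
tcp_rot: [[-0.169, 0.986, -0.006], [0.986, 0.169, 0.003], [0.004, -0.005, -1.0]]
wrist_force: [0.0, -0.3, 0.7]
opening: 0.0354
grasp_force: 0.0
```

View pics/w6.png

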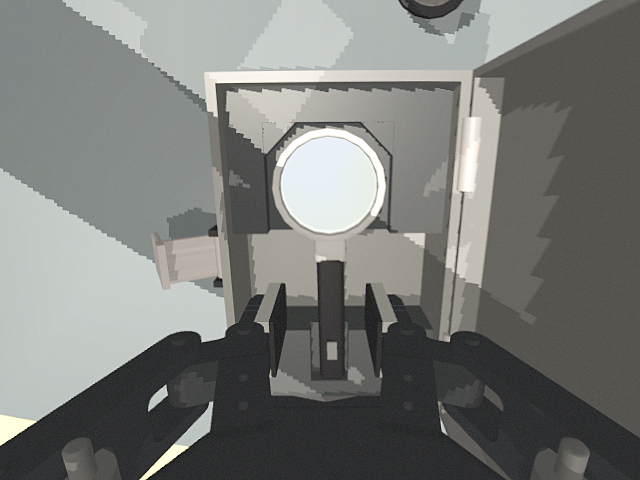

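The handle at column 330 sits between the pads, whose middle is near 325, so I'm shifting 2 mm, descending and closing.

```bash
python3 -m creep '[[150,0,0.002,0.03,0],[150,0,0,0.03,0],[150,0,0,0.012,0],[150,0,0,0,0],[255,0,0,0,0],[255,0,0,0,0],[255,0,0,0,0],[255,0,0,0,0]]'
```

```text
t: 10.5
ee_pos: [0.5991, -0.2365, 0.0474]
tcp_rot: [[-0.17, 0.985, 0.003], [0.985, 0.17, -0.002], [-0.002, 0.003, -1.0]]
wrist_force: [0.3, -0.0, 6.7]
opening: 0.0146
grasp_force: 61.0
```

```bash
python3 -m creep '[[255,0,0,-0.015,0],[255,0,0,-0.025,0],[255,0,0,-0.03,0],[255,0,0,-0.04,0],[255,0,0,-0.04,0],[255,0,0,0,0],[255,0,0,0,0],[255,0,0,0,0]]';  python3 - <<'E'
from h import *
import pickle
im,c=cam("wrist");save(im,"w7.png");pickle.dump((im,c),open("w7.pkl","wb"))
# white-ish rim bbox
s=sense();print(s["joints"])
E
```

```text
t: 11.5
ee_pos: [0.5965, -0.2352, 0.1928]
tcp_rot: [[-0.17, 0.985, -0.003], [0.985, 0.17, 0.002], [0.002, -0.003, -1.0]]
wrist_force: [-0.9, 0.5, -0.5]
opening: 0.0148
grasp_force: 60.1
[-4.59303470e-01  1.52975822e-01  1.72720815e+00  9.71805519e-06
  1.26514820e+00 -6.30375143e-01]
```

View pics/w7.png

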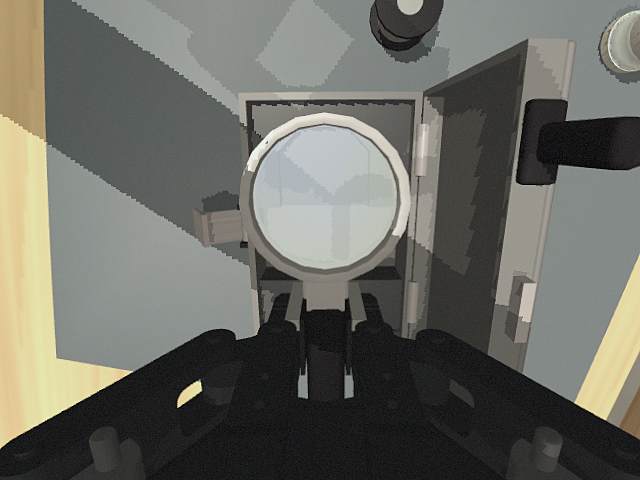

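The loupe is held clear of the case. Its rim spans columns 241–411 and rows 112–280, and the lens centre is at about (326,196). Now I'll compute the lens in the tool frame and refine the chip and pointer by masks.

```bash
python3 - <<'E'
from h import *
import pickle
im,c=pickle.load(open("w7.pkl","rb"));s=sense();R=np.array(s["tcp_rot"]);p=np.array(s["ee_pos"])
for dz in (-.004,.0,.0044,.009):
    f=lambda q:(R.T@(onz(c,q,p[2]-dz)-p))
    a,b,l,r=f((325,112)),f((326,280)),f((241,198)),f((411,198))
    print(dz,"x-span",(a-b)[0].round(4),"y-span",(r-l)[1].round(4),"ctr",((a[0]+b[0])/2).round(4),((l[1]+r[1])/2).round(4))
S,sc=pickle.load(open("scene.pkl","rb"));D,d=pickle.load(open("side.pkl","rb"))
res={}
for n,I,cc,tp,chip in [("scene",S,sc,(424,209),(394,227)),("side",D,d,(232,270),(258,300))]:
    hsv=cv2.cvtColor(np.ascontiguousarray(I),cv2.COLOR_RGB2HSV)
    g=cv2.cvtColor(np.ascontiguousarray(I),cv2.COLOR_RGB2GRAY)
    x0,y0=chip[0]-11,chip[1]-10; w=(g[y0:y0+21,x0:x0+23]<62).astype(np.uint8)
    w=cv2.morphologyEx(w,cv2.MORPH_OPEN,np.ones((4,4)))
    k,lab,st,ce=cv2.connectedComponentsWithStats(w)
    i=1+np.argmax(st[1:,4]); q=ce[i]+[x0,y0]; print(n,"chip",q,st[i],onz(cc,q,.02).round(4))
    x,y=tp; m=((hsv[...,1]<70)&(g>115)).astype(np.uint8)
    x1,y1=x-8,y-14; k,lab,st,ce=cv2.connectedComponentsWithStats(m[y1:y1+28,x1-22:x1+44],connectivity=8)
    for j in range(1,k):
        if st[j,4]>10: 
            ys,xs=np.where(lab==j); xs=xs+x1-22; ys=ys+y1; i=xs.argmin() if n=="scene" else xs.argmax(); print(n,"tip comp",st[j,4],xs[i],ys[i][()] , ys[xs==xs[i]].mean(),"range",xs.min(),xs.max(),ys.min(),ys.max())
E
```

```text
-0.004 x-span 0.0551 y-span 0.0554 ctr 0.0503 -0.0001
0.0 x-span 0.0571 y-span 0.0574 ctr 0.0496 -0.0001
0.0044 x-span 0.0592 y-span 0.0596 ctr 0.0489 -0.0001
0.009 x-span 0.0615 y-span 0.0618 ctr 0.0481 -0.0001
scene chip [394.38709677 228.08064516] [ 7  8 10  7 62] [0.5556 0.2199 0.02  ]
scene tip comp 1004 394 195 199.7 range 394 459 195 221
scene tip comp 29 417 221 221.5 range 417 425 218 222
scene tip comp 14 436 218 219.5 range 436 439 218 221
side chip [257.92 300.68] [  5   6  13  10 100] [0.5486 0.2247 0.02  ]
side tip comp 47 232 269 269.5 range 214 232 259 270
```

```bash
python3 -m creep '[[255,0.03,0,0,0],[255,0.055,0,0,0],[255,0.055,0,0,0],[255,0.055,0,0,0],[255,0.055,0.004,0,0],[255,0.055,0.01,0,0],[255,0.05,0.01,0,0],[255,0.035,0.006,0,0]]';python3 -m creep '[[255,0.02,0.004,0,0],[255,0,0,0,0],[255,0,0,0,0]]'
cat > meas.py <<'E'
from h import *
import pickle
s=sense();R=np.array(s["tcp_rot"]);p=np.array(s["ee_pos"]);print(s["t"],p.round(4),R[:,0].round(3),R[2].round(4))
lens=p+R@[.0487,0,.0114];print("lens by grasp",lens.round(4))
for n in ["scene","side"]:
    I,c=cam(n);I=np.ascontiguousarray(I);pickle.dump((I,c),open(n+"1.pkl","wb"));u=proj(c,lens)
    I0=pickle.load(open(n+".pkl","rb"))[0]
    m=((np.abs(I.astype(int)-I0).max(2))>25).astype(np.uint8)
    hsv=cv2.cvtColor(I,cv2.COLOR_RGB2HSV);g=hsv[...,2]
    b=((g>120)&(hsv[...,1]<60)).astype(np.uint8)
    x,y=u.round().astype(int);print(n,"pred",u.round(1),"diff px",m[y-25:y+25,x-30:x+30].sum())
    for nm,mm in (("bright",b&m),):
        k,lab,st,ce=cv2.connectedComponentsWithStats(mm[y-30:y+30,x-40:x+40])
        for j in range(1,k):
            if st[j,4]>25: print(nm,st[j,:2]+[x-40,y-30],st[j,2:],(ce[j]+[x-40,y-30]).round(1))
    save(cv2.resize(I[y-50:y+50,x-60:x+60],None,fx=5,fy=5),n+"_f.png")
E
python3 meas.py
```

```text
t: 12.55
ee_pos: [0.5599, 0.1558, 0.1937]
tcp_rot: [[-0.172, 0.985, -0.002], [0.985, 0.172, -0.0], [0.0, -0.002, -1.0]]
wrist_force: [0.1, 0.5, -0.4]
opening: 0.0148
grasp_force: 60.1
t: 12.92
ee_pos: [0.5613, 0.1731, 0.1946]
tcp_rot: [[-0.169, 0.986, -0.001], [0.986, 0.169, -0.001], [-0.001, -0.001, -1.0]]
wrist_force: [0.2, 0.0, -0.7]
opening: 0.0149
grasp_force: 60.1
12.925 [0.5613 0.1731 0.1946] [-0.169  0.986 -0.001] [-5.e-04 -9.e-04 -1.e+00]
lens by grasp [0.5531 0.2211 0.1831]
scene pred [401.6 165.7] diff px 1768
bright [391 156] [ 7 17 81] [394.1 164.3]
side pred [253.3 243.8] diff px 1452
bright [239 231] [ 29  19 358] [253.8 241.4]
```

```bash
python3 - <<'E'
from h import *
import pickle
s=sense();R=np.array(s["tcp_rot"]);p=np.array(s["ee_pos"])
sd=pickle.load(open("side1.pkl","rb"))[1];sc=pickle.load(open("scene1.pkl","rb"))[1]
a=np.linspace(0,6.283,73)
for off in (.0064,.0114,.0164):
    L=p+R@[.0487,0,off]
    t=np.array([proj(sd,L+[.031*np.cos(q),.031*np.sin(q),.007]) for q in a])
    b=np.array([proj(sd,L+[.031*np.cos(q),.031*np.sin(q),-.007]) for q in a])
    print(off,"top",t.min(0).round(1),t.max(0).round(1),"bottom max",b.max(0).round(1))
    t=np.array([proj(sc,L+[.031*np.cos(q),.031*np.sin(q),.007]) for q in a]);print("  scene top",t.min(0).round(1),t.max(0).round(1))
for qs in [(424,209.3),(423,208.8),(425,209.8)]:
  for qd in [(232.4,269.5),(232.4,270.2)]:
    w,g=tri(ray(sc,qs),ray(sd,qd));print(qs,qd,w.round(4),round(g,4))
I=pickle.load(open("scene.pkl","rb"))[0];g=cv2.cvtColor(np.ascontiguousarray(I),cv2.COLOR_RGB2GRAY);print(g[203:217,418:436])
E
```

```text
0.0064 top [238.4 230.8] [267.5 247.9] bottom max [267.8 253.2]
  scene top [387.2 152.7] [417.5 168.9]
0.0114 top [238.6 232.7] [267.6 249.8] bottom max [267.9 255. ]
  scene top [386.9 154.8] [417.2 171. ]
0.0164 top [238.8 234.5] [267.7 251.7] bottom max [268.  256.9]
  scene top [386.7 156.9] [416.9 173.1]
(424, 209.3) (232.4, 269.5) [0.6123 0.2361 0.0901] 0.0011
(424, 209.3) (232.4, 270.2) [0.6116 0.2371 0.0891] 0.0007
(423, 208.8) (232.4, 269.5) [0.6107 0.2363 0.0907] 0.0029
(423, 208.8) (232.4, 270.2) [0.61   0.2373 0.0898] 0.0025
(425, 209.8) (232.4, 269.5) [0.6139 0.2358 0.0894] 0.0008
(425, 209.8) (232.4, 270.2) [0.6132 0.2369 0.0884] 0.0012
[[116 119 118 119 117 118 116 119 118 116 117 119 118 115 118 118 118 115]
 [118 119 119 115 118 117 118 117 118 118 120 116 118 117 118 119 118 119]
 [116 118 119 118 114 116 119 119 118 119 118 119 117 116 117 119 118 117]
 [119 119 117 119 119 119 119 118 121 118 118 118 118 116 118 118 116 117]
 [116 115 119 117 117 120 124 127 128 124 121 121 118 117 118 118 117 117]
 [118 118 117 116 117 123 130 140 140 136 134 130 125 123 121 119 119 118]
 [117 117 118 120 118 120 124 134 143 147 147 145 141 139 134 131 126 120]
 [115 115 121 122 118 124 123 122 127 136 145 150 153 155 153 149 141 131]
 [119 117 117 116 116 127 125 119 120 123 130 137 148 156 159 161 160 150]
 [114 112 109 103 105 112 119 119 121 124 120 119 122 137 145 155 160 160]
 [112 108  93  81  80  85 100 106 114 113 112 103 105 109 122 132 140 151]
 [110 104  80  57  55  62  73  82  91  97 103 102 101 101 102 106 116 126]
 [110 100  75  47  43  44  52  65  64  70  80  92  99  96  99 100 101 107]
 [111  98  71  55  56  59  56  52  49  50  61  72  83  84  87  96 101 105]]
```

```bash
python3 -m creep '[[255,0.002,0,0.03,0],[255,0,0,0.03,0],[255,0,0,0.02,0],[255,0,0,0.013,0],[255,0,0,0,0],[255,0,0,0,0]]'
python3 meas.py; python3 - <<'E'
from h import *
import pickle
for n,w in [("scene",(372,195,50,50)),("side",(225,255,60,60))]:
    I,c=pickle.load(open(n+"1.pkl","rb"));I=np.ascontiguousarray(I);x,y,dx,dy=w
    h=cv2.cvtColor(I,cv2.COLOR_RGB2HSV);I0=pickle.load(open(n+".pkl","rb"))[0]
    m=(np.abs(I.astype(int)-I0).max(2)>18)
    # lens: pale low-sat or rim pixels; changed mask bbox per row
    s=(m&(h[...,2]>85)&(h[...,1]<80))[y-5:y+dy,x-5:x+dx]
    print(n,"origin",x-5,y-5)
    for r in range(0,s.shape[0],1):
        xs=np.where(s[r])[0]
        if len(xs)>2: print(r+y-5,xs.min()+x-5,xs.max()+x-5,len(xs),end=" | ")
    print()
E
```

```text
t: 13.78
ee_pos: [0.5619, 0.1761, 0.1032]
tcp_rot: [[-0.17, 0.985, 0.002], [0.985, 0.17, 0.0], [0.0, 0.002, -1.0]]
wrist_force: [-0.1, 0.2, -0.2]
opening: 0.0145
grasp_force: 60.1
13.775 [0.5619 0.1761 0.1032] [-0.17   0.985  0.   ] [ 1.e-04  2.e-03 -1.e+00]
lens by grasp [0.5536 0.2241 0.0918]
scene pred [398. 201.] diff px 1629
bright [388 194] [ 5 15 56] [390.4 201.6]
side pred [254.7 276.6] diff px 1474
bright [241 264] [ 27  20 313] [255.2 274.6]
scene origin 367 190
190 368 411 3 | 192 369 411 8 | 193 389 408 6 | 194 370 421 10 | 195 390 420 11 | 196 371 419 13 | 197 371 418 10 | 198 372 417 11 | 199 372 416 9 | 200 374 415 9 | 201 378 392 6 | 202 378 392 6 | 203 379 412 7 | 204 379 411 6 | 205 379 410 8 | 206 379 410 10 | 207 379 409 11 | 208 379 408 13 | 209 379 406 8 | 210 382 406 7 | 211 393 403 5 | 212 378 401 6 | 213 379 393 5 | 220 379 393 4 | 221 378 394 5 | 223 376 388 4 | 224 375 387 4 | 226 373 403 3 | 227 373 405 5 | 228 405 407 3 | 229 384 408 3 | 230 372 410 4 | 242 370 379 4 | 243 369 405 7 | 244 367 403 6 | 
side origin 220 250
264 261 264 4 | 265 259 265 7 | 266 252 266 15 | 267 249 266 18 | 268 246 265 17 | 269 245 266 19 | 270 244 267 21 | 271 243 267 23 | 272 242 267 25 | 273 242 267 23 | 274 241 267 26 | 275 241 268 28 | 276 241 267 27 | 277 242 267 26 | 278 242 267 26 | 279 243 266 24 | 280 243 266 24 | 281 243 266 24 | 282 242 266 25 | 283 244 265 22 | 284 244 264 19 | 285 246 262 17 | 286 247 273 15 | 287 250 256 7 |
```

```bash
python3 -m creep '[[255,-0.001,-0.0015,0.001,0],[255,0,0,0,0],[255,0,0,0,0],[255,0,0,0,0],[255,0,0,0,0],[255,0,0,0,0]]' && python3 -c "
from rig import *
s=sense();print(s['ee_pos'],max(map(abs,s['joint_vel'])));print(hand_in())"
```

```text
t: 14.62
ee_pos: [0.5597, 0.1748, 0.101]
tcp_rot: [[-0.17, 0.985, -0.0], [0.985, 0.17, 0.0], [0.0, -0.0, -1.0]]
wrist_force: [0.2, -0.3, -1.2]
opening: 0.0146
grasp_force: 60.1
[0.55968504 0.17480825 0.10100835] 0.002021288492042002
the job is handed in; nothing more can be done
None
```

I opened the latch and lid, took out the loupe and handed the job in at 14.6 s, still holding it level over the chip with the lens centre by my estimate about 1 mm from the chip's centre and from the pointer's height; hand-in gave no verdict, so success is not confirmed.

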